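# Empty the spring-clip rack: long bars into the clamp cradle, short bars into the tray

### The job

Sort the bars: short bars go into the steel tray, lying flat, both those in the rack and any left lying in the clamp cradle; long bars go into the cradle, each lying home and central in a slot of its own. Snap the racked bars out of their spring clips by pulling them level towards the robot. Once the cradle holds all the long bars and nothing else, press its hold-down lever until the catch keeps it down, and leave it so.

Things in the scene. Friction and masses are not known exactly. Their poses are not given: they have to be found in the camera images.
- rack: Fixed wooden base plate 205 x 340 x 12 mm with four clip places in two rows and two columns; origin under the plate near its middle. In its frame the middles of clipped bars are at x = -65 mm (front row) or +65 mm (back row), y = +92.5 or -92.5 mm, z = 75 mm; they lie along its y. Any place may be empty.
- clip_1 (a point): Middle of a clipped bar in the front row at the rack's +y. Two steel C clips, 10 mm wide, hold a bar 34 mm either side of its middle; its middle 58 mm are free to grasp from above, with only the base plate below. A clip has sprung jaws above and below and opens to the rack's -x: pull the bar level that way, about 10 N, free after 25 mm. Clips reach 17 mm before, 27 mm behind and 20 mm above the bar's axis.
- clip_2 (a point): The same place in the front row at the rack's -y.
- clip_3 (a point): The same in the back row at +y.
- clip_4 (a point): The same in the back row at -y.
- long_1_centre (a point): Middle of a long bar: round aluminium bar 22 mm in diameter, 150 mm long over all along its own y, 0.15 kg, with a square collar 26 x 26 x 5 mm at each end (so it does not roll; lying on a flat surface its middle is 13 mm up).
- long_2_centre (a point): Middle of the other long bar, the same as long_1.
- short_1_centre (a point): Middle of a short bar: the same section and collars, but 110 mm long over all along its own y, 0.11 kg.
- short_2_centre (a point): Middle of a second short bar.
- short_3_centre (a point): Middle of a third short bar: if present, it has been left lying in slot a of the cradle.
- short_4_centre (a point): Middle of a fourth short bar: if present, it has been left lying in slot b of the cradle.
- cradle: Fixed grey clamp cradle, base 245 x 245 x 12 mm; origin under it, midway between the V supports. Two slots along its y, each of two open V supports (8 mm thick, 90 degree V, 34 mm either side of the slot's middle, tops at z = 67 mm); between them the middle 60 mm of a bar are free. The hold-down lever hinges at its +y side.
- slot_a (a point): Middle of a bar lying home in the slot nearer the robot: cradle x = -30 mm, y = 0, z = 60 mm; y along the slot.
- slot_b (a point): The same for the farther slot: cradle x = +45 mm.
- hold_down (a joint): Sprung hold-down lever, rad: 0 raised (it springs back there), grows as it is pressed; a catch at its far end snaps over it and keeps it at about 1.07; stop at 1.10: press to the stop, up to about 12 N. Hinge along the cradle's x at cradle y = 174, z = 109 mm; 120 mm from it a steel rail comes down over the +y ends of the bars.
- paddle (a point): Middle of the top of the lever's black paddle (40 mm along the cradle's x, 90 mm along the lever), at cradle x = -105 mm. Raised: y = 97, z = 207 mm, sloping 0.85 rad up to the cradle's -y; latched: y = 50, z = 89 mm. Shut fingers can press it straight down along the vertical line at cradle y = 80 mm (top there at z = 226 mm raised, 92 mm at the stop).
- tray: Loose open tray of sheet steel, 270 (x) x 170 (y) x 40 mm, walls and floor 4 mm thick, 0.7 kg; origin under its middle. It may slide when knocked.
Not all that is in view belongs to the job. Leave any blue look-alike of the part that bears short_4_centre alone.

How it is judged:
On the way, in this order (a step that is already met when the one before it is completed fails the run):
1. every long bar lies home in a slot of the cradle, with no short bar left in the cradle (((x of long_1_centre in the frame of slot_a between -0.005 and 0.005 m and y of long_1_centre in the frame of slot_a between -0.015 and 0.015 m and z of long_1_centre in the frame of slot_a between -0.004 and 0.005 m and angle between the y axis of long_1_centre and the y axis of slot_a, either way round below 0.08 rad) or (x of long_1_centre in the frame of slot_b between -0.005 and 0.005 m and y of long_1_centre in the frame of slot_b between -0.015 and 0.015 m and z of long_1_centre in the frame of slot_b between -0.004 and 0.005 m and angle between the y axis of long_1_centre and the y axis of slot_b, either way round below 0.08 rad)) and ((x of long_2_centre in the frame of slot_a between -0.005 and 0.005 m and y of long_2_centre in the frame of slot_a between -0.015 and 0.015 m and z of long_2_centre in the frame of slot_a between -0.004 and 0.005 m and angle between the y axis of long_2_centre and the y axis of slot_a, either way round below 0.08 rad) or (x of long_2_centre in the frame of slot_b between -0.005 and 0.005 m and y of long_2_centre in the frame of slot_b between -0.015 and 0.015 m and z of long_2_centre in the frame of slot_b between -0.004 and 0.005 m and angle between the y axis of long_2_centre and the y axis of slot_b, either way round below 0.08 rad)) and not (horizontal distance between short_3_centre and slot_a below 0.05 m) and not (horizontal distance between short_3_centre and slot_b below 0.05 m) and not (horizontal distance between short_4_centre and slot_a below 0.05 m) and not (horizontal distance between short_4_centre and slot_b below 0.05 m)), for 0.3 s.
2. the hold-down lever is pressed down until its catch holds it (value of joint hold_down above 1.04 rad and ((x of long_1_centre in the frame of slot_a between -0.005 and 0.005 m and y of long_1_centre in the frame of slot_a between -0.015 and 0.015 m and z of long_1_centre in the frame of slot_a between -0.004 and 0.005 m and angle between the y axis of long_1_centre and the y axis of slot_a, either way round below 0.08 rad) or (x of long_1_centre in the frame of slot_b between -0.005 and 0.005 m and y of long_1_centre in the frame of slot_b between -0.015 and 0.015 m and z of long_1_centre in the frame of slot_b between -0.004 and 0.005 m and angle between the y axis of long_1_centre and the y axis of slot_b, either way round below 0.08 rad)) and ((x of long_2_centre in the frame of slot_a between -0.005 and 0.005 m and y of long_2_centre in the frame of slot_a between -0.015 and 0.015 m and z of long_2_centre in the frame of slot_a between -0.004 and 0.005 m and angle between the y axis of long_2_centre and the y axis of slot_a, either way round below 0.08 rad) or (x of long_2_centre in the frame of slot_b between -0.005 and 0.005 m and y of long_2_centre in the frame of slot_b between -0.015 and 0.015 m and z of long_2_centre in the frame of slot_b between -0.004 and 0.005 m and angle between the y axis of long_2_centre and the y axis of slot_b, either way round below 0.08 rad))), for 0.3 s.
At the end, for the whole second after the job is handed in: The lever is caught down (above 1.04 rad); each long bar lies in a slot (middle within 5 mm across and in height, 15 mm along, 0.08 rad); each short bar lies level (0.17 rad) inside the tray, its middle under 45 mm above the tray's underside (all of step 2 and x of short_1_centre in the frame of tray between -0.125 and 0.125 m and y of short_1_centre in the frame of tray between -0.07 and 0.07 m and z of short_1_centre in the frame of tray between 0 and 0.045 m and angle between short_1_centre's own y axis and vertical between 1.4 and 1.74 rad and x of short_2_centre in the frame of tray between -0.125 and 0.125 m and y of short_2_centre in the frame of tray between -0.07 and 0.07 m and z of short_2_centre in the frame of tray between 0 and 0.045 m and angle between short_2_centre's own y axis and vertical between 1.4 and 1.74 rad and x of short_3_centre in the frame of tray between -0.125 and 0.125 m and y of short_3_centre in the frame of tray between -0.07 and 0.07 m and z of short_3_centre in the frame of tray between 0 and 0.045 m and angle between short_3_centre's own y axis and vertical between 1.4 and 1.74 rad and x of short_4_centre in the frame of tray between -0.125 and 0.125 m and y of short_4_centre in the frame of tray between -0.07 and 0.07 m and z of short_4_centre in the frame of tray between 0 and 0.045 m and angle between short_4_centre's own y axis and vertical between 1.4 and 1.74 rad); the robot touches nothing.
Of long_1, long_2 only 1 to 2 are there at a start; the rules pass over those that are not, and their reading is None.
Of short_1, short_2, short_3, short_4 only 3 to 4 are there at a start; the rules pass over those that are not, and their reading is None.
At some moment in a run one of tray may be knocked a few centimetres aside while the robot is not near it.
Once in a run the grip may slacken for a moment while it holds something.
It also fails if it takes over 210 s, if anything falls off the work surface, if the arm or the gripper's body presses on something with over 40 N, if the wrist force passes 120 N, or if a joint passes its speed limit or range.

### The arm

A 6-joint arm with a two-finger parallel gripper is mounted at the origin on the work surface; the furniture and walls round the work are solid. World frame = base frame: x ahead of the robot, y to its left, z up, the work surface at z = 0. Lengths are in m, angles in rad, forces in N, time in s.
With the tool pointing down it reaches from about 0.375 to 0.975 m from the base axis. Payload 3.8 kg.
Tool frame: the origin (TCP) lies between the finger pads; the fingertips stand 17 mm ahead of it and the grasp point (between the pads) lies 2 mm behind it; z points along the fingers, y is the line along which they close (so a half turn about z gives the same grasp; the last joint's range is limited). The gripper opens to 85 mm and grips with 20 to 120 N. Pads are 22 mm wide; open, the fingers measure 114 mm over their backs; the gripper's body (76 mm by 85 mm) begins 54 mm behind the grasp point. The pads swing forward as they close: fully open they stand 13 mm farther back than shut.
Start: joints at [1.22, 0.264, 1.604, -0, 1.274, -0.037], TCP at [0.208, 0.642, 0.248] pointing down, gripper open.
Joint ranges: [-2.63, 2.63], [-0.94, 2.18], [0.31, 2.57], [-1.31, 4.45], [0, 2.66], [-2.55, 2.55]. Speed limits (rad/s): [2.57, 2.57, 3.14, 3.14, 3.14, 3.14].

### API

Orientations are given as a rotation vector (axis times angle).
In Python, from workcell import bot gives the robot as it stands.
- The arm moves only by the tool play_rows, never from a script. Its argument "steps" is one flat list of numbers, 4 for each row, row after row: the shift along the tool's x, y, z in m, then the turn about the tool's z in rad. A call has 1 to 10 rows; each row is the pose to reach, as a shift and turn from the pose commanded when the call began, along the tool's axes at that moment; what a row does not reach only later rows make up. A row lasts 1/8 s, in which the tool goes at most 62.5 mm and 10.7 degrees, less where a joint would pass 70% of its speed; a pose out of reach is approached as far as the arm can. A call with a gripper value outside its range is refused whole. "jaw" is the closure in counts, from 0 (fully open) to 255 (shut), set as the call begins (left out, the last holds). The fingers move at their own pace and stop on an object; "grip_force" is the grip in N (left out, the last holds). Time passes only in rows, so rows that repeat a pose let the fingers close. It gives the time, the measured TCP pose, the force, the opening and the grip force at its end, in the units of the state.
- bot.read_state(): the state, without advancing time (a new reading comes with each control period).
- bot.read_camera(name): name is "scene" or "top"; returns a dict with "pixels" (400x640x3 uint8, blue, green, red), "mtx" (3x3 intrinsics, pixels), "R" (3x3) and "t" (3): a world point X has camera coordinates R X + t. Camera axes: x right, y down, z forward; pixel columns grow to the right and rows downward; lengths in m; the calibration is good to about 2 mm. A picture is of the moment at which its call begins. There is no depth.
- bot.finish_job(): hands the job in; it is judged then, once.
The state is a dict: "time": time; "q": joint angles; "joint_vel": joint speeds; "joint_torque": joint torques, N m; "tool_pos": TCP position; "tcp_rot": TCP orientation; "wrist_force": force on the tool from outside, world axes, zero at the start; "torque": the same for the moment, N m; "width": opening from 0.0 (shut) to 1.0 (fully open); "grip_force": force on a finger pad.
Only numpy, scipy, OpenCV 4.12 (cv2) and the standard library are available. Lean on these libraries where they do the work, as an engineer would, in place of code of your own. Each camera call takes 0.05 s, during which the arm holds its last target. There are 200 camera calls.

## Working session

There is one attempt and no reset: what is moved stays moved. The work goes in short steps, Python scripts to look and compute and a tool call to move; the robot and the scene stay as the last step left them, time stands still between calls to the robot, and variables do not carry over. Pictures are saved under pics/ and viewed, at most 14 in all, crops included, and the job is handed in when it is done.

Besides the shell and the picture viewer there is one more tool, called after "Call:" by a JSON object that holds its "api" and its "payload", one argument or row to a line. play_rows: Moves the arm, as the interface text tells. Its arguments: {"type":"object","properties":{"steps":{"type":"array"},"jaw":{"type":"number"},"grip_force":{"type":"number"}},"required":["steps"]}

```bash
mkdir -p pics; ls; cat > h.py <<'E'
import numpy as np, cv2
from workcell import bot
def cam(n): return bot.read_camera(n)
def ray(c,u,v,z):
    R=np.array(c["R"]);t=np.array(c["t"]);K=np.array(c["mtx"])
    o=-R.T@t; d=R.T@np.linalg.inv(K)@np.array([u,v,1.]); return o+d*(z-o[2])/d[2]
def proj(c,X):
    p=np.array(c["mtx"])@(np.array(c["R"])@np.array(X,float)+np.array(c["t"])); return p[:2]/p[2]
def tri(c1,p1,c2,p2):
    P=[np.array(c["mtx"])@np.c_[np.array(c["R"]),np.array(c["t"])] for c in(c1,c2)]
    X=cv2.triangulatePoints(P[0],P[1],np.array(p1,float).reshape(2,1),np.array(p2,float).reshape(2,1)); return (X[:3]/X[3]).ravel()
E
python3 - <<'E'
from h import *
np.set_printoptions(precision=4,suppress=True)
for n in("scene","top"):
    c=cam(n); cv2.imwrite(f"pics/{n}0.png",c["pixels"]); print(n,np.array(c["mtx"]),np.array(c["R"]),-np.array(c["R"]).T@np.array(c["t"]))
print(bot.read_state())
E
```

```text
pics
scene [[379.4337   0.     316.1654]
 [  0.     379.4337 204.8712]
 [  0.       0.       1.    ]] [[ 0.7468 -0.6648  0.0175]
 [-0.4514 -0.5261 -0.7207]
 [ 0.4883  0.5304 -0.693 ]] [-0.1265 -0.6151  0.9432]
top [[403.573    0.     318.0561]
 [  0.     403.573  197.6298]
 [  0.       0.       1.    ]] [[ 0.0221 -0.9998 -0.0018]
 [-0.9958 -0.0218 -0.089 ]
 [ 0.0889  0.0038 -0.996 ]] [ 0.318  -0.0065  1.4419]
{'time': 0.1, 'q': array([ 1.2201,  0.2647,  1.6052, -0.    ,  1.2737, -0.0369]), 'joint_vel': array([-0.0004, -0.0007, -0.0038, -0.0003, -0.0001,  0.0011]), 'joint_torque': array([  0.0002, -51.6701, -36.8595,  -0.0001,   0.0062,  -0.    ]), 'tool_pos': array([0.2082, 0.6414, 0.2471]), 'tcp_rot': array([-0.4909, -3.1026,  0.0031]), 'wrist_force': array([-0.0082, -0.2889, -0.4948]), 'torque': array([ 0.0183, -0.0439,  0.0453]), 'grip_force': 0.0, 'width': 1.000122225192164}
```

View pics/top0.png

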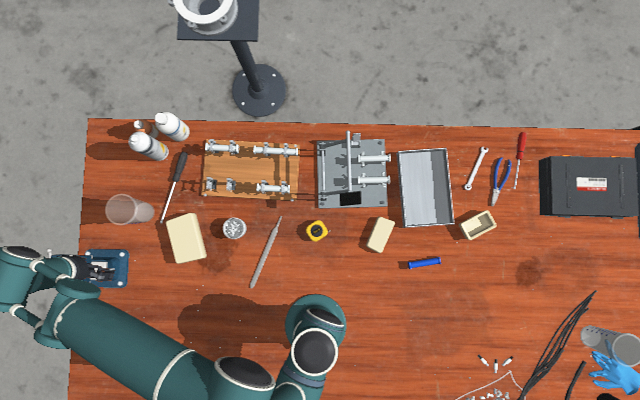

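View pics/scene0.png

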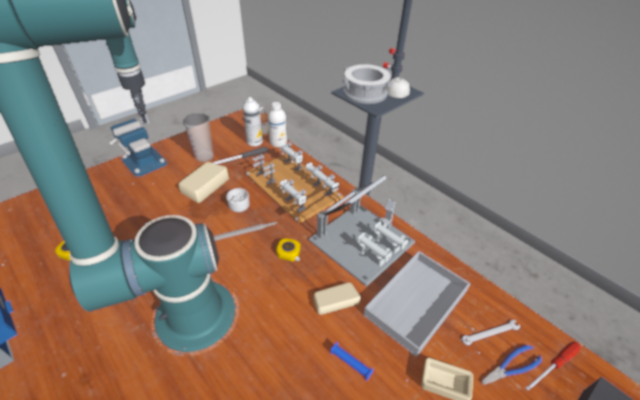

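The top view shows the rack at about (250,169), the cradle at (352,173) with two bars in its right-hand part, the tray at (426,188), and a blue look-alike at (424,263). I'll enlarge the work area.

```bash
python3 - <<'E'
from h import *
np.set_printoptions(precision=4,suppress=True)
a=cv2.imread("pics/top0.png")[125:240,195:460]; cv2.imwrite("pics/topz.png",cv2.resize(a,None,fx=3,fy=3,interpolation=cv2.INTER_CUBIC))
a=cv2.imread("pics/scene0.png")[130:360,235:480]; cv2.imwrite("pics/scz.png",cv2.resize(a,None,fx=2.6,fy=2.6,interpolation=cv2.INTER_CUBIC))
E
```

```text
(no output)
```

View pics/topz.png

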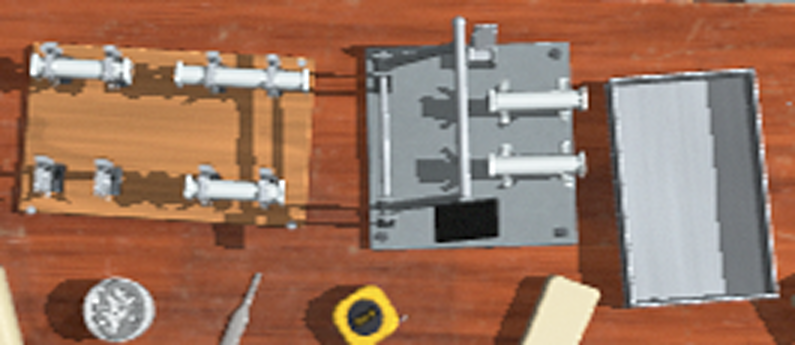

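View pics/scz.png

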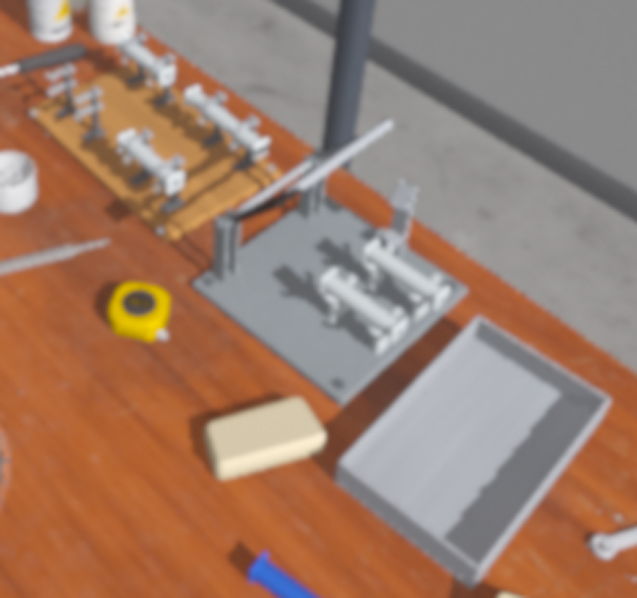

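```bash
python3 - <<'E'
from h import *
np.set_printoptions(precision=4,suppress=True)
t=cam("top"); s=cam("scene")
im=t["pixels"]; hsv=cv2.cvtColor(im,cv2.COLOR_BGR2HSV)
print("pole plate",tri(t,(218,38),s,(378,95)))
# bars: bright low-sat
roi=np.zeros(im.shape[:2],np.uint8); roi[135:215,195:395]=1
m=((hsv[...,1]<40)&(hsv[...,2]>195)&(roi>0)).astype(np.uint8)
n,l,st,ce=cv2.connectedComponentsWithStats(m)
for i in range(1,n):
    if st[i,4]>60:
        c=max(cv2.findContours((l==i).astype(np.uint8),cv2.RETR_EXTERNAL,cv2.CHAIN_APPROX_NONE)[0],key=len)
        z=.075 if ce[i][0]<310 else .060
        (cx,cy),wh,a=cv2.minAreaRect(c)
        print(st[i],ce[i],"rect",(cx,cy),wh,a,"->",ray(t,cx,cy,z))
def quad(mask,z,name):
    mask=cv2.morphologyEx(mask.astype(np.uint8),cv2.MORPH_CLOSE,np.ones((9,9)))
    c=max(cv2.findContours(mask,cv2.RETR_EXTERNAL,cv2.CHAIN_APPROX_NONE)[0],key=cv2.contourArea)
    b=cv2.boxPoints(cv2.minAreaRect(cv2.convexHull(c))); W=np.array([ray(t,*p,z) for p in b])
    e=np.diff(np.r_[W,W[:1]],axis=0)
    print(name,b.tolist(),W[:,:2].tolist(),W.mean(0),"edges",np.linalg.norm(e,axis=1),np.degrees(np.arctan2(e[:,1],e[:,0])))
r=np.zeros(im.shape[:2],bool); r[138:230,392:460]=1
quad((hsv[...,1]<70)&r,.04,"tray")
r[:]=0; r[134:212,311:391]=1
quad((hsv[...,1]<70)&r,.012,"cradle")
r[:]=0; r[134:205,198:304]=1
quad((hsv[...,0]>12)&(hsv[...,0]<25)&(hsv[...,2]>120)&r,.012,"rack")
E
```

```text
pole plate [0.967  0.2964 0.2055]
[348 135   4  57 119] [349.3025 163.2437] rect (349.4452819824219, 162.97447204589844) (56.00657653808594, 2.404527425765991) 88.45184326171875 -> [ 0.5642 -0.1073  0.06  ]
[205 143  24   7 112] [216.6429 146.75  ] rect (216.5, 146.0) (6.0, 23.0) 90.0 -> [0.6107 0.352  0.075 ]
[264 146  34   9 165] [280.7879 150.2667] rect (280.6378479003906, 149.86373901367188) (33.18906021118164, 6.2772722244262695) 3.6913859844207764 -> [0.602  0.1309 0.075 ]
[322 151   3  39  67] [323.3284 171.7463] rect (323.3330993652344, 169.99075317382812) (38.0408821105957, 1.7215580940246582) 88.40885925292969 -> [ 0.5377 -0.0174  0.06  ]
[358 151  33  11 165] [374.0606 157.6424] rect (373.9964294433594, 155.88722229003906) (9.253250122070312, 31.983362197875977) 88.15238952636719 -> [ 0.591  -0.1921  0.06  ]
[358 176  32   7 161] [372.472  179.3168] rect (373.5, 179.0) (6.0, 31.0) 90.0 -> [ 0.5101 -0.1911  0.06  ]
[262 184  28   9 147] [275.5102 187.7483] rect (275.5007629394531, 187.98080444335938) (27.287517547607422, 6.994828224182129) 2.2025983333587646 -> [0.4699 0.14
[... 615 characters left out ...]
7374677828, 0.011664857825552015], [0.6858607635140439, -0.2533929825750967], [0.42110054201022373, -0.26191603375395045], [0.4084879184469521, -0.001149349065554391]] [ 0.5471 -0.1262  0.012 ] edges [0.2654 0.2649 0.2611 0.2648] [ -87.2253 -178.1562   92.7691    2.7734]
rack [[200.89599609375, 194.73377990722656], [204.270263671875, 138.49623107910156], [299.52734375, 144.21165466308594], [296.153076171875, 200.44920349121094]] [[0.4468520153389564, 0.41630439912469136], [0.6507036565565772, 0.4138986677495033], [0.6372181677589133, 0.06987284434549515], [0.4338796739372963, 0.0765505652191972]] [0.5422 0.2442 0.012 ] edges [0.2039 0.3443 0.2034 0.34  ] [ -0.6761 -92.2448 178.1191  87.8134]
```

```bash
python3 - <<'E'
from h import *
np.set_printoptions(precision=4,suppress=True)
t=cam("top"); P=lambda u,v,z:ray(t,u/3+195,v/3+125,z)
T=np.array([P(*p,.04)[:2] for p in[(611,80),(753,70),(777,297),(628,305)]]);d=np.roll(T,-1,0)-T
print("tray",T.tolist(),T.mean(0),np.linalg.norm(d,axis=1),np.degrees(np.arctan2(d[:,1],d[:,0])))
C=np.array([P(*p,.012)[:2] for p in[(365,45),(569,42),(577,243),(372,248)]]);d=np.roll(C,-1,0)-C
print("cradle",C.tolist(),C.mean(0),np.linalg.norm(d,axis=1),np.degrees(np.arctan2(d[:,1],d[:,0])))
for n,a,b,z in[("b",(490,102),(587,98),.06),("a",(490,163),(586,167),.06),("c4",(175,74),(310,81),.075),("c3",(30,66),(132,72),.075),("c2",(185,187),(285,190),.075)]:
    A,B=P(*a,z),P(*b,z); print(n,(A+B)/2,np.linalg.norm(A-B),np.degrees(np.arctan2(*(A-B)[1::-1])))
# gray profile across bars in cradle, columns 366..378
g=cv2.cvtColor(t["pixels"],cv2.COLOR_BGR2GRAY)
for n,c0,c1,r0,r1 in[("cradle",367,381,150,190),("c4",269,283,142,158),("c3",216,228,140,156),("c2",266,281,180,196)]:
    print(n,r0,g[r0:r1,c0:c1].mean(1).astype(int))
E
```

```text
tray [[0.6118694497271977, -0.281454240381676], [0.6274070623218857, -0.4481064723228311], [0.361757274429118, -0.4741815970343193], [0.3487425487481968, -0.3022109879407805]] [ 0.4874 -0.3765] [0.1674 0.2669 0.1725 0.2639] [ -84.6735 -174.394    94.3279    4.5104]
cradle [[0.6539706927363711, 0.008528146169175762], [0.6629411911730473, -0.2363347320964711], [0.4212191132470747, -0.24758725160298262], [0.4099646195689556, -0.005221941414599779]] [ 0.537  -0.1202] [0.245  0.242  0.2426 0.2444] [ -87.9019 -177.3347   92.6587    3.2253]
b [ 0.5824 -0.1939  0.06  ] 0.11222966130157909 93.63709478500711
a [ 0.5067 -0.194   0.06  ] 0.11042713471031416 88.84518825468085
c4 [0.5983 0.1474 0.075 ] 0.15497858640148837 88.23508391197224
c3 [0.6041 0.3328 0.075 ] 0.11736434302594213 87.83197848883461
c2 [0.4702 0.1518 0.075 ] 0.11373004497020303 89.5258191655672
cradle 150 [155 154 153 153 150 168 221 236 242 231 208 122  89  87 152 156 156 155
 155 155 156 156 156 156 156 157 134 196 228 241 238 225 188 100  97 154
 159 159 158 157]
c4 142 [106 124 127 131 122 117 212 234 241 233 207 148  92  98 102 101]
c3 140 [152 145 147 136 132 214 234 240 232 213 155  96  99 102 116 119]
c2 180 [134 140 133 117 113 158 214 234 240 222 196 115 101 102 101 121]
```

Identification: in the rack, clip_3 (222,147) spans about 115 mm and is short. Clip_4 (276,150) spans about 155 mm and is long. Clip_2 (273,187) spans about 113 mm and is short, and clip_1 (217,185) is empty. In the cradle, (374,158) and (374,180) each span about 111 mm, so both are short. The blue bar at (424,263) is the look-alike, which I'll leave alone. The enlarged crop confirms this.

```bash
cat >> h.py <<'E'
from scipy.spatial.transform import Rotation as Ro
np.set_printoptions(precision=4,suppress=True)
def plan(*tg):  # each target (x,y,z,yaw_deg of tool y); chained, each a separate call
    s=bot.read_state(); p=np.array(s["tool_pos"]); R=Ro.from_rotvec(s["tcp_rot"]).as_matrix()
    print("t",s["time"],"pos",p,"yaw",np.degrees(np.arctan2(R[1,1],R[0,1])),"w",s["width"],"grip",s["grip_force"],"F",s["wrist_force"],"q6",s["q"][5])
    for x,y,z,w in tg:
        a=np.arctan2(R[1,1],R[0,1]); d=(a-np.radians(w)+np.pi/2)%np.pi-np.pi/2
        D=R.T@(np.array([x,y,z])-p); print("  ->",D,round(d,4),"rows",np.linalg.norm(D)/.0625,abs(np.degrees(d))/10.7)
        p=np.array([x,y,z]); R=R@Ro.from_euler("z",d).as_matrix()
E
python3 - <<'E'
from h import *
plan((.36,.22,.31,2.7),(.508,-.194,.31,2.7),(.508,-.194,.066,2.7))
t=cam("top")
print(proj(t,(.4293,-.1176,.226)),proj(t,(.4293-.0008,-.1006,.207)))
E
```

```text
t 0.25 pos [0.2082 0.6417 0.2476] yaw 72.02427749932927 w 1.0010935373443983 grip 0.0 F [ 0.2088 -0.5201 -0.0203] q6 -0.036920847220577306
  -> [-0.2745 -0.3544 -0.062 ] 1.2099 rows 7.240303462013819 6.4789044391896535
  -> [-0.4205  0.1283  0.0004] -0.0 rows 7.034543339833794 1.2023287090522767e-06
  -> [0.0003 0.0001 0.244 ] -0.0 rows 3.904 5.576374376098652e-13
[356.3244 197.5568] [350.212 198.247]
```

Call:
{"api": "play_rows", "payload": {
  "steps": [-0.05,-0.06,-0.062,0.2,-0.274,-0.354,-0.062,1.21,-0.274,-0.354,-0.062,1.21,-0.274,-0.354,-0.062,1.21,-0.274,-0.354,-0.062,1.21,-0.274,-0.354,-0.062,1.21,-0.274,-0.354,-0.062,1.21,-0.274,-0.354,-0.062,1.21,-0.274,-0.354,-0.062,1.21,-0.274,-0.354,-0.062,1.21],
  "jaw": 90
}}

```text
time: 1.55
tool_pos: [0.3595, 0.2212, 0.3103]
tcp_rot: [-2.168, -2.272, -0.001]
wrist_force: [0.4, -0.4, 0.2]
width: 0.648
grip_force: 0.0
```

Call:
{"api": "play_rows", "payload": {
  "steps": [-0.42,0.128,0,0,-0.42,0.128,0,0,-0.42,0.128,0,0,-0.42,0.128,0,0,-0.42,0.128,0,0,-0.42,0.128,0,0,-0.42,0.128,0,0,-0.42,0.128,0,0,-0.42,0.128,0,0]
}}

```text
time: 2.68
tool_pos: [0.5076, -0.1915, 0.3095]
tcp_rot: [-2.166, -2.272, -0.0]
wrist_force: [-0.1, 0.5, 0.1]
width: 0.647
grip_force: 0.0
```

```bash
python3 - <<'E'
from h import *
plan((.508,-.194,.31,2.7),(.508,-.194,.065,2.7))
c=cam("scene");a=c["pixels"][120:360,235:535];cv2.imwrite("pics/s1.png",cv2.resize(a,None,fx=2.4,fy=2.4,interpolation=2))
E
```

```text
t 2.675 pos [ 0.5076 -0.1915  0.3095] yaw 2.7409636873249292 w 0.6468694741672222 grip 0.0 F [-0.0575  0.4777  0.1231] q6 -0.455197915167681
  -> [-0.0025  0.0003 -0.0005] 0.0007 rows 0.04130807185051288 0.0038283819929839976
  -> [-0.0004  0.0003  0.245 ] 0.0 rows 3.92 1.1784900343783738e-09
```

Call:
{"api": "play_rows", "payload": {
  "steps": [0,0,0.06,0,0,0,0.12,0,0,0,0.18,0,0,0,0.22,0,0,0,0.244,0,0,0,0.244,0,0,0,0.244,0]
}}

```text
time: 3.6
tool_pos: [0.5083, -0.192, 0.0677]
tcp_rot: [2.165, 2.273, 0.001]
wrist_force: [-0.0, 0.1, 0.2]
width: 0.649
grip_force: 0.0
```

Call:
{"api": "play_rows", "payload": {
  "steps": [0,0,0,0,0,0,0,0,0,0,0,0,0,0,0,0,0,0,0,0,0,0,0,0],
  "jaw": 255,
  "grip_force": 40
}}

```text
time: 4.35
tool_pos: [0.5068, -0.1931, 0.0679]
tcp_rot: [-2.168, -2.273, 0.001]
wrist_force: [-4.9, 1.4, 8.5]
width: 0.237
grip_force: 38.9
```

```bash
python3 - <<'E'
from h import *
plan((.508,-.194,.2,2.7))
E
```

```text
t 4.35 pos [ 0.5068 -0.1931  0.0679] yaw 2.703204067816828 w 0.2373641688617117 grip 38.8770854473114 F [-4.9042  1.4428  8.4641] q6 -0.45619951714882906
  -> [-0.001   0.001  -0.1321] 0.0001 rows 2.1137884701539584 0.0002994455903577044
```

Call:
{"api": "play_rows", "payload": {
  "steps": [0,0,-0.03,0,0,0,-0.09,0,0,0,-0.1,0,0,0,-0.1,0]
}}

```text
time: 4.85
tool_pos: [0.508, -0.1932, 0.1676]
tcp_rot: [2.167, 2.271, 0.002]
wrist_force: [-0.8, -0.9, -1.0]
width: 0.239
grip_force: 39.6
```

```bash
cat >> h.py <<'E'
def traychk(tag):
    c=cam("top"); a=cv2.cvtColor(c["pixels"],cv2.COLOR_BGR2GRAY).astype(float); b=cv2.cvtColor(cv2.imread("pics/top0.png"),cv2.COLOR_BGR2GRAY).astype(float)
    d=np.abs(a-b); 
    # strips along rim: outside edges
    for n,(r0,r1,c0,c1) in dict(right=(150,225,445,462),bottom=(220,232,400,456)).items(): print(n,(d[r0:r1,c0:c1]>40).sum(),end=" ")
    print(); cv2.imwrite(f"pics/{tag}.png",c["pixels"]); return c
E
python3 - <<'E'
from h import *
traychk("t1")
plan((.570,-.3685,.15,4.9),(.570,-.3685,.032,4.9))
E
```

```text
right 0 bottom 32 
t 4.9 pos [ 0.5068 -0.1926  0.1659] yaw 2.680426591269109 w 0.2426846571803942 grip 39.6285080909729 F [-0.343  -0.4338 -1.8685] q6 -0.45598558776783354
  -> [-0.1786  0.0549  0.0158] -0.0387 rows 3.0006057766786998 0.20743676717111095
  -> [-0.     0.     0.118] 0.0 rows 1.8879999999999997 1.2417072148241042e-08
```

Call:
{"api": "play_rows", "payload": {
  "steps": [-0.06,0.02,0.0,0,-0.12,0.04,0.01,-0.04,-0.178,0.055,0.016,-0.04,-0.178,0.055,0.016,-0.04,-0.178,0.055,0.06,-0.04,-0.178,0.055,0.11,-0.04,-0.178,0.055,0.134,-0.04,-0.178,0.055,0.134,-0.04,-0.178,0.055,0.134,-0.04]
}}

```text
time: 6.02
tool_pos: [0.5704, -0.3674, 0.0324]
tcp_rot: [-2.122, -2.316, 0.0]
wrist_force: [0.6, -0.5, -1.3]
width: 0.242
grip_force: 40.8
```

```bash
python3 - <<'E'
from h import *
plan((.570,-.3685,.030,4.9))
E
```

```text
t 6.025 pos [ 0.5704 -0.3674  0.0324] yaw 5.004128859547128 w 0.242077899677967 grip 40.78119456768036 F [ 0.5674 -0.4581 -1.308 ] q6 -0.6963179545093342
  -> [-0.0011 -0.0005  0.0024] 0.0018 rows 0.04248652481751942 0.009731669116553491
```

Call:
{"api": "play_rows", "payload": {
  "steps": [0,0,0.003,0,0,0,0.003,0,0,0,0.003,0,0,0,-0.03,0,0,0,-0.09,0,0,0,-0.12,0,0,0,-0.12,0],
  "jaw": 130
}}

```text
time: 6.9
tool_pos: [0.5729, -0.3697, 0.1572]
tcp_rot: [2.117, 2.31, 0.002]
wrist_force: [0.6, 0.5, -0.2]
width: 0.49
grip_force: 0.0
```

```bash
python3 - <<'E'
from h import *
plan((.582,-.190,.15,2.7),(.582,-.190,.0625,2.7))
E
```

```text
t 6.9 pos [ 0.5729 -0.3697  0.1572] yaw 4.984668763362606 w 0.4903951643744683 grip 0.0 F [ 0.5549  0.4711 -0.1995] q6 -0.6965055835988799
  -> [0.1782 0.0246 0.0063] 0.0399 rows 2.880726553664067 0.21352044517407562
  -> [ 0.0005 -0.0006  0.0875] -0.0 rows 1.4000000000000001 1.634404446745806e-06
```

Call:
{"api": "play_rows", "payload": {
  "steps": [0.06,0.01,0,0,0.12,0.02,0,0.04,0.177,0.0275,0,0.04,0.177,0.0275,0,0.04,0.177,0.0275,0.04,0.04,0.177,0.0275,0.08,0.04,0.177,0.0275,0.09,0.04,0.177,0.0275,0.09,0.04,0.177,0.0275,0.09,0.04],
  "jaw": 100
}}

```text
time: 8.02
tool_pos: [0.5839, -0.1902, 0.0639]
tcp_rot: [2.167, 2.271, 0.002]
wrist_force: [1.4, 0.7, -0.3]
width: 0.605
grip_force: 0.0
```

```bash
python3 - <<'E'
from h import *
plan((.582,-.190,.0625,2.7))
E
```

```text
t 8.025 pos [ 0.5839 -0.1902  0.0639] yaw 2.6671700275631274 w 0.6049879330135082 grip 0.0 F [ 1.3967  0.7002 -0.3212] q6 -0.40190519881061043
  -> [ 0.0003 -0.0019  0.0014] -0.0006 rows 0.03839312734432905 0.003068221723072242
```

Call:
{"api": "play_rows", "payload": {
  "steps": [0,-0.001,0,0,0,-0.001,0,0,0,-0.001,0,0,0,-0.001,0,0,0,-0.001,0,0,0,-0.001,0,0],
  "jaw": 255
}}

```text
time: 8.78
tool_pos: [0.5817, -0.1898, 0.0638]
tcp_rot: [2.168, 2.273, -0.001]
wrist_force: [-4.1, -0.4, 6.1]
width: 0.24
grip_force: 39.1
```

Call:
{"api": "play_rows", "payload": {
  "steps": [0,0,-0.03,0,0,0,-0.07,0,0,0,-0.09,0,0,0,-0.09,0]
}}

```text
time: 9.28
tool_pos: [0.583, -0.1898, 0.1543]
tcp_rot: [2.166, 2.27, 0.003]
wrist_force: [-0.6, 0.4, -1.7]
width: 0.24
grip_force: 39.4
```

```bash
python3 - <<'E'
from h import *
c=traychk("t2")
plan((.5155,-.373,.15,4.9),(.5155,-.373,.029,4.9))
a=c["pixels"][135:235,310:470];cv2.imwrite("pics/t2z.png",cv2.resize(a,None,fx=4,fy=4,interpolation=2))
E
```

```text
right 0 bottom 0 
t 9.325 pos [ 0.5818 -0.1893  0.1525] yaw 2.697701948908363 w 0.23936438296450196 grip 39.35611546039581 F [-0.8684  0.3815 -2.1468] q6 -0.40243681715546964
  -> [-0.1803 -0.0748  0.0025] -0.0384 rows 3.1244485174719925 0.20582224776557337
  -> [ 0.0001 -0.0001  0.121 ] 0.0 rows 1.9359999999999997 7.78467451167672e-08
```

View pics/t2z.png

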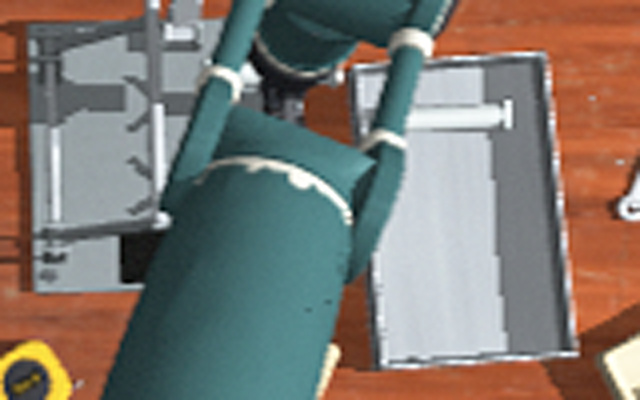

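Slot a is empty, the first short bar lies level in the tray (crop row 115), and the second is in the grip. Next I'll place the second bar.

Call:
{"api": "play_rows", "payload": {
  "steps": [-0.06,-0.02,0,0,-0.12,-0.05,0,-0.038,-0.18,-0.075,0,-0.038,-0.18,-0.075,0,-0.038,-0.18,-0.075,0.05,-0.038,-0.18,-0.075,0.1,-0.038,-0.18,-0.075,0.123,-0.038,-0.18,-0.075,0.124,-0.038,-0.18,-0.075,0.124,-0.038]
}}

```text
time: 10.45
tool_pos: [0.5153, -0.3721, 0.0282]
tcp_rot: [-2.124, -2.314, -0.0]
wrist_force: [0.1, -0.7, -1.8]
width: 0.24
grip_force: 39.6
```

Call:
{"api": "play_rows", "payload": {
  "steps": [0,0,0,0,0,0,0,0,0,0,0,0,0,0,-0.03,0,0,0,-0.09,0,0,0,-0.15,0,0,0,-0.21,0,0,0,-0.28,0,0,0,-0.28,0,0,0,-0.28,0],
  "jaw": 130
}}

```text
time: 11.7
tool_pos: [0.5153, -0.3729, 0.3095]
tcp_rot: [2.124, 2.312, 0.0]
wrist_force: [0.5, -0.1, -0.1]
width: 0.486
grip_force: 0.0
```

```bash
python3 - <<'E'
from h import *
plan((.600,.149,.31,-2),(.600,.149,.083,-2))
c=cam("top");cv2.imwrite("pics/t3.png",c["pixels"])
a=c["pixels"][135:235,190:470];cv2.imwrite("pics/t3z.png",cv2.resize(a,None,fx=2.8,fy=2.8,interpolation=2))
E
```

```text
t 11.7 pos [ 0.5153 -0.3729  0.3095] yaw 4.865530473977434 w 0.4864264335493432 grip 0.0 F [ 0.5242 -0.0703 -0.0652] q6 -0.7504124255321105
  -> [ 0.5128  0.1286 -0.0011] 0.1198 rows 8.45902727779264 0.6416383620539655
  -> [ 0.0003 -0.0004  0.227 ] -0.0 rows 3.6319999999999997 2.7151368026216743e-07
```

View pics/t3z.png

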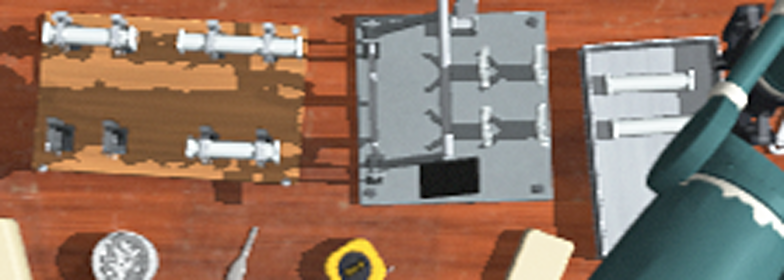

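Both short bars lie in the tray (crop (645,82) and (655,127)), and the cradle is empty. Next is the long bar in clip_4.

Call:
{"api": "play_rows", "payload": {
  "steps": [0.513,0.129,0,0.12,0.513,0.129,0,0.12,0.513,0.129,0,0.12,0.513,0.129,0,0.12,0.513,0.129,0,0.12,0.513,0.129,0,0.12,0.513,0.129,0,0.12,0.513,0.129,0,0.12,0.513,0.129,0,0.12,0.513,0.129,0,0.12],
  "jaw": 90
}}

```text
time: 13.0
tool_pos: [0.5988, 0.1514, 0.3047]
tcp_rot: [-2.254, -2.184, 0.007]
wrist_force: [-0.7, -0.7, -0.6]
width: 0.648
grip_force: 0.0
```

Call:
{"api": "play_rows", "payload": {
  "steps": [0,0,0.06,0,0,0,0.12,0,0,0,0.18,0,0,0,0.21,0,0,0,0.227,0,0,0,0.229,0,0,0,0.229,0]
}}

```text
time: 13.88
tool_pos: [0.6012, 0.1493, 0.0806]
tcp_rot: [2.259, 2.181, 0.003]
wrist_force: [-1.5, 0.6, -0.3]
width: 0.65
grip_force: 0.0
```

```bash
python3 - <<'E'
from h import *
plan((.600,.149,.08,-2))
c=cam("scene")
a=c["pixels"][120:260,230:400];cv2.imwrite("pics/s3z.png",cv2.resize(a,None,fx=4,fy=4,interpolation=2))
E
```

```text
t 13.875 pos [0.6012 0.1493 0.0806] yaw -2.026865862619505 w 0.6504836122272358 grip 0.0 F [-1.4642  0.5934 -0.3077] q6 0.23867135682462123
  -> [-0.0003 -0.0012  0.0006] -0.0005 rows 0.02246691923171024 0.002510828282196307
```

View pics/s3z.png

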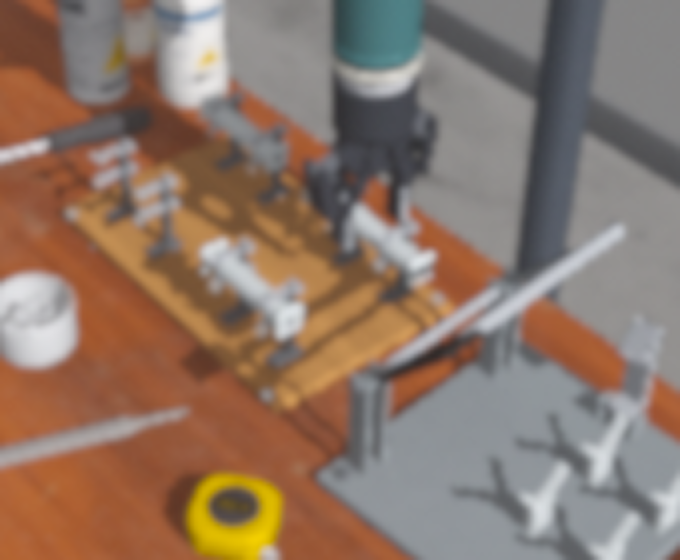

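The scene crop shows the fingers straddling the clip_4 bar at about (360,215). I'll close and then pull level.

Call:
{"api": "play_rows", "payload": {
  "steps": [0,0,0,0,0,0,0,0,0,0,0,0,0,0,0,0,0,0,0,0,0,0,0,0],
  "jaw": 255,
  "grip_force": 70
}}

```text
time: 14.68
tool_pos: [0.5982, 0.1497, 0.0797]
tcp_rot: [-2.258, -2.18, 0.004]
wrist_force: [-5.0, 0.4, 3.7]
width: 0.229
grip_force: 68.3
```

Call:
{"api": "play_rows", "payload": {
  "steps": [0,-0.008,0,0,0,-0.016,0,0,0,-0.024,0,0,0,-0.032,0,0,0,-0.04,0,0,0,-0.045,0,0,0,-0.045,0,0,0,-0.045,0,0]
}}

```text
time: 15.68
tool_pos: [0.5555, 0.1511, 0.0794]
tcp_rot: [2.26, 2.182, 0.001]
wrist_force: [-0.1, 1.1, -1.2]
width: 0.23
grip_force: 68.7
```

```bash
python3 - <<'E'
from h import *
plan((.555,.149,.31,-2))
c=cam("top")
a=c["pixels"][135:205,195:305];cv2.imwrite("pics/t4z.png",cv2.resize(a,None,fx=4,fy=4,interpolation=2))
E
```

```text
t 15.675 pos [0.5555 0.1511 0.0794] yaw -2.0063611173623337 w 0.230325609440705 grip 68.65813493728638 F [-0.0591  1.148  -1.1827] q6 0.2573265057567683
  -> [-0.0021 -0.0003 -0.2306] -0.0001 rows 3.6891271512816637 0.0005944969497502235
```

Call:
{"api": "play_rows", "payload": {
  "steps": [0,0,-0.04,0,0,0,-0.1,0,0,0,-0.16,0,0,0,-0.22,0,0,0,-0.231,0,0,0,-0.231,0]
}}

```text
time: 16.48
tool_pos: [0.5556, 0.1511, 0.311]
tcp_rot: [2.259, 2.181, 0.003]
wrist_force: [0.4, -0.4, -2.1]
width: 0.226
grip_force: 68.8
```

```bash
python3 - <<'E'
from h import *
plan((.507,-.196,.31,2.7),(.507,-.196,.068,2.7))
E
```

```text
t 16.475 pos [0.5556 0.1511 0.311 ] yaw -2.0120748145810174 w 0.22582845060535886 grip 68.8079845905304 F [ 0.3571 -0.4316 -2.1363] q6 0.25731703685659324
  -> [-0.3486 -0.0364  0.0008] -0.0822 rows 5.607337692377449 0.4403808237926181
  -> [-0.0001 -0.0004  0.242 ] 0.0 rows 3.8720000000000008 7.124887288536721e-07
```

Call:
{"api": "play_rows", "payload": {
  "steps": [-0.06,-0.006,0,-0.01,-0.12,-0.012,0,-0.03,-0.18,-0.018,0,-0.05,-0.24,-0.024,0,-0.07,-0.3,-0.03,0,-0.082,-0.3485,-0.0365,0,-0.082,-0.3485,-0.0365,0,-0.082,-0.3485,-0.0365,0,-0.082,-0.3485,-0.0365,0,-0.082]
}}

```text
time: 17.6
tool_pos: [0.5063, -0.1947, 0.309]
tcp_rot: [-2.165, -2.273, 0.001]
wrist_force: [0.2, 0.3, -1.2]
width: 0.229
grip_force: 68.8
```

```bash
python3 - <<'E'
from h import *
plan((.507,-.196,.068,2.7))
c=cam("scene")
a=c["pixels"][100:280,270:470];cv2.imwrite("pics/s5z.png",cv2.resize(a,None,fx=3.3,fy=3.3,interpolation=2))
E
```

```text
t 17.6 pos [ 0.5063 -0.1947  0.309 ] yaw 2.7743853014276283 w 0.22862975341566127 grip 68.83245348930359 F [ 0.1969  0.2523 -1.205 ] q6 -0.4617324282462868
  -> [-0.0017  0.0011  0.241 ] 0.0013 rows 3.8554289930682937 0.006951897329684451
```

View pics/s5z.png

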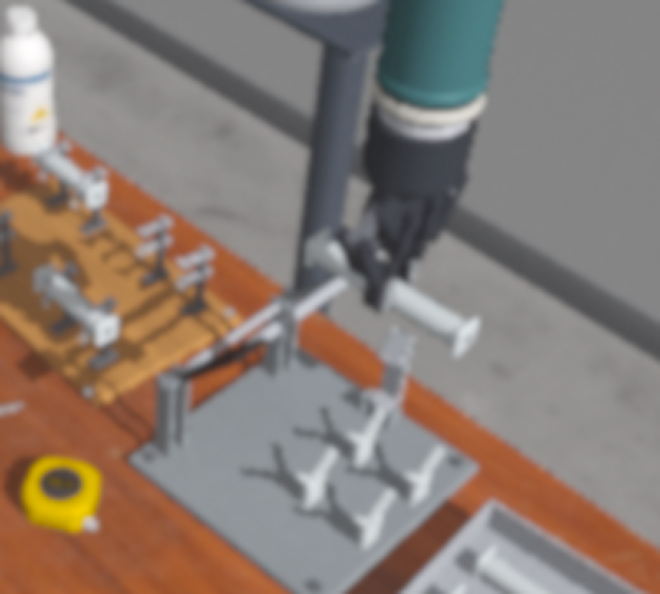

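The long bar is held level and near its middle at (395,285). I'll lower it into slot a.

Call:
{"api": "play_rows", "payload": {
  "steps": [0,0,0.05,0,0,0,0.1,0,0,0,0.15,0,0,0,0.19,0,0,0,0.22,0,0,0,0.235,0,0,0,0.241,0,0,0,0.241,0]
}}

```text
time: 18.65
tool_pos: [0.5072, -0.196, 0.07]
tcp_rot: [2.167, 2.273, 0.001]
wrist_force: [-1.5, -0.1, -1.9]
width: 0.23
grip_force: 68.9
```

```bash
python3 - <<'E'
from h import *
plan((.507,-.196,.066,2.7))
E
```

```text
t 18.65 pos [ 0.5072 -0.196   0.07  ] yaw 2.7243924502168397 w 0.2302503495820416 grip 68.8519549369812 F [-1.5085 -0.1387 -1.8939] q6 -0.4620442761025366
  -> [-0.     -0.0002  0.004 ] 0.0004 rows 0.06436372384416385 0.0022796682445644354
```

Call:
{"api": "play_rows", "payload": {
  "steps": [0,0,0.002,0,0,0,0.004,0,0,0,0.004,0,0,0,0.004,0]
}}

```text
time: 19.15
tool_pos: [0.5071, -0.1965, 0.0665]
tcp_rot: [2.168, 2.272, 0.001]
wrist_force: [-1.8, 0.1, 5.6]
width: 0.232
grip_force: 69.7
```

Call:
{"api": "play_rows", "payload": {
  "steps": [0,0,0,0,0,0,0,0,0,0,0,0,0,0,0,0,0,0,-0.03,0,0,0,-0.09,0,0,0,-0.15,0,0,0,-0.21,0,0,0,-0.24,0,0,0,-0.24,0],
  "jaw": 110
}}

```text
time: 20.4
tool_pos: [0.5082, -0.1967, 0.3091]
tcp_rot: [2.164, 2.268, 0.004]
wrist_force: [-0.1, -1.2, -0.4]
width: 0.568
grip_force: 0.0
```

```bash
python3 - <<'E'
from h import *
plan((.472,.153,.31,-2),(.472,.153,.0795,-2))
E
```

```text
t 20.4 pos [ 0.5082 -0.1967  0.3091] yaw 2.6933984290138824 w 0.567578519231337 grip 0.0 F [-0.0738 -1.1966 -0.4041] q6 -0.46205834383383165
  -> [ 0.351  -0.0197 -0.0021] 0.0819 rows 5.62513562620967 0.4386353671975587
  -> [ 0.0006 -0.0015  0.2305] -0.0 rows 3.6879999999999997 7.488457174278472e-06
```

Call:
{"api": "play_rows", "payload": {
  "steps": [0.06,-0.003,0,0.02,0.12,-0.007,0,0.04,0.18,-0.01,0,0.06,0.24,-0.014,0,0.08,0.3,-0.018,0,0.082,0.351,-0.0215,0,0.082,0.351,-0.0215,0,0.082,0.351,-0.0215,0,0.082,0.351,-0.0215,0.06,0.082,0.351,-0.0215,0.12,0.082],
  "jaw": 90
}}

```text
time: 21.65
tool_pos: [0.4695, 0.152, 0.1844]
tcp_rot: [2.261, 2.178, 0.003]
wrist_force: [1.4, 0.2, -1.0]
width: 0.647
grip_force: 0.0
```

```bash
python3 - <<'E'
from h import *
plan((.470,.153,.0795,-2))
c=cam("top");cv2.imwrite("pics/t6.png",c["pixels"])
a=c["pixels"][135:235,190:470];cv2.imwrite("pics/t6z.png",cv2.resize(a,None,fx=2.8,fy=2.8,interpolation=2))
E
```

```text
t 21.65 pos [0.4695 0.152  0.1844] yaw -2.142297233572914 w 0.646578728568292 grip 0.0 F [ 1.4155  0.2009 -1.0206] q6 0.30071051898991985
  -> [0.001  0.0002 0.1049] -0.0025 rows 1.678006618143898 0.013298806875973445
```

View pics/t6z.png

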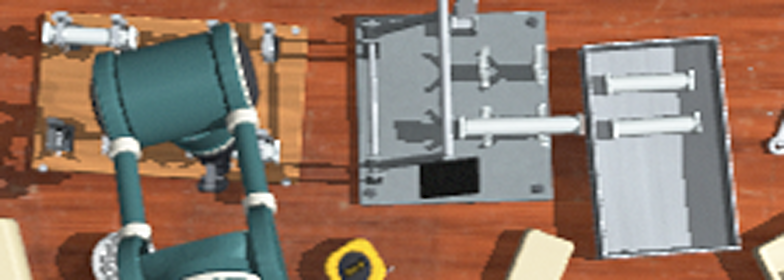

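The long bar lies in slot a (crop (457..586,125)). I'll check how central it is before gripping the next bar.

```bash
python3 - <<'E'
from h import *
c=cam("top"); g=cv2.cvtColor(c["pixels"],cv2.COLOR_BGR2GRAY)
print(g[176:184,346:404].max(0).tolist())
print("b row Vs",[ (v,g[v,355:392].tolist()) for v in(155,157,162)])
print("V mid model",proj(c,(.507-.0016,-.1935+.034,.06)),proj(c,(.507+.0016,-.1935-.034,.06)))
for e in[(353.2,179.5),(399.3,179.5)]: print(ray(c,*e,.065))
# cradle base right/left edges in row ~ 205
print(g[204,310:395].tolist())
E
```

```text
[119, 120, 140, 229, 245, 216, 160, 142, 210, 244, 227, 246, 244, 244, 244, 244, 244, 244, 243, 243, 243, 243, 243, 243, 244, 244, 244, 244, 245, 245, 244, 245, 245, 245, 245, 244, 244, 245, 246, 245, 245, 245, 245, 245, 246, 246, 245, 245, 246, 249, 228, 187, 184, 87, 83, 177, 226, 214]
b row Vs [(155, [157, 157, 157, 161, 157, 151, 187, 225, 194, 115, 129, 162, 160, 159, 158, 159, 160, 160, 158, 155, 157, 159, 157, 158, 158, 133, 169, 220, 189, 158, 130, 56, 60, 63, 62, 62, 61]), (157, [166, 165, 164, 163, 164, 136, 177, 232, 200, 135, 87, 95, 133, 163, 166, 164, 164, 165, 165, 163, 166, 166, 162, 164, 140, 117, 181, 221, 192, 161, 134, 65, 71, 71, 75, 70, 72]), (162, [94, 96, 97, 95, 94, 90, 122, 182, 201, 158, 99, 97, 93, 93, 92, 93, 93, 95, 94, 94, 93, 92, 93, 93, 91, 76, 146, 207, 227, 229, 155, 59, 67, 67, 68, 67, 71])]
V mid model [364.3138 180.1506] [384.0355 179.6578]
[ 0.5061 -0.1207  0.065 ]
[ 0.5096 -0.2791  0.065 ]
[96, 97, 105, 111, 87, 54, 57, 48, 106, 128, 90, 97, 100, 106, 138, 164, 162, 163, 159, 161, 162, 162, 161, 162, 161, 163, 163, 164, 165, 135, 40, 20, 21, 25, 17, 15, 19, 10, 16, 17, 10, 14, 16, 31, 49, 68, 87, 82, 103, 123, 143, 163, 163, 161, 160, 163, 163, 163, 161, 161, 162, 161, 160, 157, 157, 160, 158, 160, 160, 159, 154, 156, 155, 156, 160, 162, 165, 131, 62, 66, 68, 68, 67, 67, 68]
```

The bar sits roughly 6 mm to the -y side, within the 15 mm tolerance. I'll centre it later and continue with clip_2.

Call:
{"api": "play_rows", "payload": {
  "steps": [0,0,0.05,0,0,0,0.09,0,0,0,0.103,0,0,0,0.103,0,0,0,0.103,0]
}}

```text
time: 22.38
tool_pos: [0.4706, 0.1539, 0.0847]
tcp_rot: [2.259, 2.18, 0.005]
wrist_force: [0.6, -0.1, 0.9]
width: 0.649
grip_force: 0.0
```

Call:
{"api": "play_rows", "payload": {
  "steps": [0,0,0,0,0,0,0,0,0,0,0,0,0,0,0,0,0,0,0,0,0,0,0,0],
  "jaw": 255,
  "grip_force": 70
}}

```text
time: 23.12
tool_pos: [0.4682, 0.1539, 0.083]
tcp_rot: [-2.26, -2.182, 0.0]
wrist_force: [-4.4, 0.5, 6.2]
width: 0.23
grip_force: 68.5
```

Call:
{"api": "play_rows", "payload": {
  "steps": [0,-0.008,0,0,0,-0.016,0,0,0,-0.024,0,0,0,-0.032,0,0,0,-0.04,0,0,0,-0.045,0,0,0,-0.045,0,0,0,-0.045,0,0]
}}

```text
time: 24.12
tool_pos: [0.4238, 0.1553, 0.0824]
tcp_rot: [2.26, 2.182, 0.001]
wrist_force: [-0.7, -0.4, -0.9]
width: 0.226
grip_force: 68.6
```

```bash
python3 - <<'E'
from h import *
c=traychk("t7")
plan((.425,.153,.31,-2),(.4616,-.378,.31,4.9),(.4616,-.378,.03,4.9))
E
```

```text
right 0 bottom 0 
t 24.175 pos [0.4239 0.1553 0.0824] yaw -2.0063859984560666 w 0.22897620127861182 grip 68.56466889381409 F [-0.0096 -0.5306 -0.8846] q6 0.3309954944643581
  -> [-0.0022  0.0013 -0.2276] -0.0001 rows 3.641117201053101 0.0005968222856136789
  -> [-0.5294  0.0551 -0.    ] -0.1204 rows 8.516157781535053 0.6448598130027272
  -> [-0.     -0.0002  0.28  ] 0.0 rows 4.480000000000002 9.204922966114653e-08
```

Call:
{"api": "play_rows", "payload": {
  "steps": [0,0,-0.04,0,0,0,-0.1,0,0,0,-0.16,0,0,0,-0.22,0,0,0,-0.228,0,0,0,-0.228,0]
}}

```text
time: 24.92
tool_pos: [0.4238, 0.1552, 0.3105]
tcp_rot: [2.26, 2.182, 0.001]
wrist_force: [0.6, 0.1, -1.6]
width: 0.225
grip_force: 68.8
```

Call:
{"api": "play_rows", "payload": {
  "steps": [-0.06,0.006,0,-0.01,-0.12,0.012,0,-0.03,-0.18,0.018,0,-0.05,-0.24,0.025,0,-0.07,-0.3,0.031,0,-0.09,-0.36,0.037,0,-0.11,-0.42,0.043,0,-0.12,-0.48,0.05,0,-0.12,-0.53,0.055,0,-0.12,-0.53,0.055,0,-0.12]
}}

```text
time: 26.18
tool_pos: [0.4584, -0.3788, 0.3056]
tcp_rot: [-2.125, -2.305, 0.001]
wrist_force: [0.1, -0.3, -2.0]
width: 0.23
grip_force: 68.8
```

```bash
python3 - <<'E'
from h import *
c=traychk("t8")
plan((.4616,-.378,.03,4.9))
E
```

```text
right 583 bottom 286 
t 26.225 pos [ 0.4585 -0.3769  0.3061] yaw 4.715618413811549 w 0.22519258211143897 grip 68.79284977912903 F [-0.043  -0.2552 -1.452 ] q6 -0.8123970098785236
  -> [-0.0028  0.0043  0.276 ] -0.0032 rows 4.417287941098268 0.01723192394284581
```

Call:
{"api": "play_rows", "payload": {
  "steps": [-0.001,0.003,0.06,-0.003,-0.001,0.003,0.12,-0.003,-0.001,0.003,0.18,-0.003,-0.001,0.003,0.22,-0.003,-0.001,0.003,0.255,-0.003,-0.001,0.003,0.275,-0.003,-0.001,0.003,0.277,-0.003,-0.001,0.003,0.277,-0.003]
}}

```text
time: 27.22
tool_pos: [0.4638, -0.3774, 0.0343]
tcp_rot: [2.12, 2.316, 0.0]
wrist_force: [0.6, -0.2, -1.2]
width: 0.227
grip_force: 68.8
```

```bash
python3 - <<'E'
from h import *
plan((.4616,-.378,.03,4.9))
E
```

```text
t 27.225 pos [ 0.4638 -0.3774  0.0343] yaw 5.063717870954087 w 0.22664327801121067 grip 68.78752112388611 F [ 0.5626 -0.1631 -1.1831] q6 -0.8131668127226398
  -> [-0.0004 -0.0023  0.0043] 0.0029 rows 0.07868376944036229 0.015300735603186197
```

Call:
{"api": "play_rows", "payload": {
  "steps": [0,-0.001,0.003,0,0,-0.001,0.003,0,0,-0.001,0.003,0]
}}

```text
time: 27.6
tool_pos: [0.4623, -0.3776, 0.0309]
tcp_rot: [2.121, 2.316, 0.0]
wrist_force: [0.4, -0.0, -1.9]
width: 0.224
grip_force: 68.8
```

Call:
{"api": "play_rows", "payload": {
  "steps": [0,0,0,0,0,0,0,0,0,0,0,0,0,0,-0.03,0,0,0,-0.09,0,0,0,-0.15,0,0,0,-0.21,0,0,0,-0.28,0,0,0,-0.28,0],
  "jaw": 130
}}

```text
time: 28.72
tool_pos: [0.4643, -0.3792, 0.3178]
tcp_rot: [2.113, 2.308, 0.0]
wrist_force: [0.2, 0.0, -0.9]
width: 0.491
grip_force: 0.0
```

```bash
python3 - <<'E'
from h import *
plan((.604,.334,.31,-2),(.604,.334,.08,-2))
c=traychk("t9")
E
```

```text
t 28.725 pos [ 0.4643 -0.3792  0.3178] yaw 5.045900885592142 w 0.4913503280171835 grip 0.0 F [ 0.177   0.0493 -0.8717] q6 -0.814440424982066
  -> [0.6982 0.2018 0.0033] 0.123 rows 11.629026229126275 0.658495409868425
  -> [ 0.0018 -0.0022  0.23  ] -0.0 rows 3.6799999999999975 3.3040670114809704e-06
right 686 bottom 337
```

Call:
{"api": "play_rows", "payload": {
  "steps": [0.06,0.017,0,0.02,0.12,0.035,0,0.04,0.18,0.052,0,0.06,0.24,0.07,0,0.08,0.3,0.087,0,0.1,0.36,0.104,0,0.12,0.42,0.122,0,0.123,0.48,0.14,0,0.123,0.54,0.157,0,0.123,0.6,0.175,0,0.123],
  "jaw": 90
}}

```text
time: 30.02
tool_pos: [0.5827, 0.2373, 0.3077]
tcp_rot: [-2.259, -2.182, 0.005]
wrist_force: [0.3, 0.1, 0.2]
width: 0.65
grip_force: 0.0
```

```bash
python3 - <<'E'
from h import *
plan((.604,.334,.31,-2),(.604,.334,.08,-2))
c=traychk("t10")
a=c["pixels"][135:235,190:470];cv2.imwrite("pics/t10z.png",cv2.resize(a,None,fx=2.8,fy=2.8,interpolation=2))
E
```

```text
t 30.025 pos [0.5827 0.2373 0.3077] yaw -1.988768746983689 w 0.6502807489200401 grip 0.0 F [0.3292 0.0748 0.1649] q6 0.38204088030739486
  -> [ 0.0974  0.0179 -0.0026] 0.0002 rows 1.5849612728102493 0.0010496498146086294
  -> [0.0004 0.0007 0.23  ] -0.0 rows 3.68 4.072999301203711e-09
right 262 bottom 157
```

View pics/t10z.png

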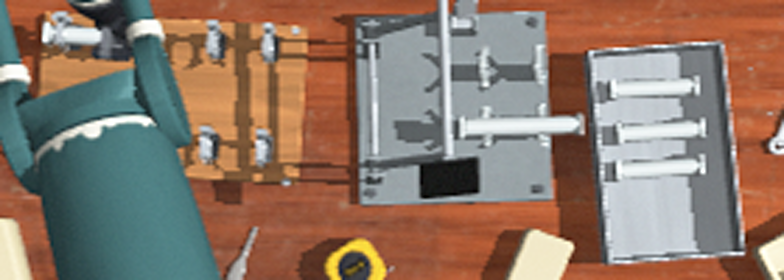

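The tray was knocked by about 2 px (roughly 8 mm towards the robot), and the three bars in it still lie flat. Next is clip_3, the short bar at crop (70,37).

Call:
{"api": "play_rows", "payload": {
  "steps": [0.05,0.009,0,0,0.097,0.018,0,0,0.097,0.018,0,0,0.097,0.018,0.04,0,0.097,0.018,0.1,0,0.097,0.018,0.16,0,0.097,0.018,0.2,0,0.097,0.018,0.225,0,0.097,0.018,0.227,0,0.097,0.018,0.227,0]
}}

```text
time: 31.32
tool_pos: [0.6051, 0.3311, 0.0836]
tcp_rot: [2.26, 2.181, -0.0]
wrist_force: [-0.8, 0.7, 0.5]
width: 0.647
grip_force: 0.0
```

```bash
python3 - <<'E'
from h import *
plan((.604,.334,.08,-2))
E
```

```text
t 31.325 pos [0.6051 0.3311 0.0836] yaw -2.0371362343608554 w 0.6473377028056304 grip 0.0 F [-0.7938  0.7294  0.4558] q6 0.5003729580552717
  -> [ 0.0028 -0.0012  0.0036] -0.0006 rows 0.07572715443326407 0.003470676108491568
```

Call:
{"api": "play_rows", "payload": {
  "steps": [0.002,0,0.002,0,0.002,0,0.002,0,0.002,0,0.002,0,0.002,0,0.002,0,0.002,0,0.002,0,0.002,0,0.002,0,0.002,0,0.002,0],
  "jaw": 255,
  "grip_force": 70
}}

```text
time: 32.2
tool_pos: [0.6046, 0.3344, 0.0825]
tcp_rot: [-2.259, -2.182, -0.0]
wrist_force: [-5.3, 1.1, 6.7]
width: 0.23
grip_force: 68.6
```

Call:
{"api": "play_rows", "payload": {
  "steps": [0,-0.008,0,0,0,-0.016,0,0,0,-0.024,0,0,0,-0.032,0,0,0,-0.04,0,0,0,-0.045,0,0,0,-0.045,0,0,0,-0.045,0,0]
}}

```text
time: 33.2
tool_pos: [0.5603, 0.3355, 0.0814]
tcp_rot: [2.26, 2.182, 0.001]
wrist_force: [-1.1, -0.6, -1.2]
width: 0.226
grip_force: 68.5
```

```bash
python3 - <<'E'
from h import *
c=cam("top"); P=lambda u,v,z:ray(c,(u+.5)/2.8-.5+190,(v+.5)/2.8-.5+135,z)
T=np.array([P(*p,.04)[:2] for p in[(586,52),(722,41),(743,254),(607,263)]]);d=np.roll(T,-1,0)-T
print("tray",T.mean(0),np.linalg.norm(d,axis=1),np.degrees(np.arctan2(d[:,1],d[:,0])))
for p in[(652,87),(657,131),(656,167)]: print(P(*p,.02))
a=cv2.imread("pics/t10.png");print("moved since",(cv2.absdiff(a,c["pixels"]).max(2)[140:235,395:462]>40).sum())
plan((.56,.334,.31,-2),(.401,-.385,.31,4.6))
E
```

```text
tray [ 0.4824 -0.3808] [0.1719 0.2681 0.1688 0.2654] [ -84.0718 -174.8125   95.0364    5.8558]
[ 0.567  -0.3705  0.02  ]
[ 0.5108 -0.3768  0.02  ]
[ 0.4649 -0.3755  0.02  ]
moved since 0
t 33.25 pos [0.5604 0.3355 0.0814] yaw -2.0097764528704514 w 0.2274072498653823 grip 68.5390055179596 F [-0.2912 -0.1388 -0.7967] q6 0.5364517623244939
  -> [-0.0015 -0.0002 -0.2286] -0.0002 rows 3.6578320594108296 0.0009136871841549429
  -> [-0.7241 -0.1338 -0.0002] -0.1152 rows 11.781933287877672 0.616822429840888
```

Call:
{"api": "play_rows", "payload": {
  "steps": [0,0,-0.04,0,0,0,-0.1,0,0,0,-0.16,0,0,0,-0.22,0,0,0,-0.229,0,0,0,-0.229,0]
}}

```text
time: 34.0
tool_pos: [0.5605, 0.3355, 0.3112]
tcp_rot: [2.26, 2.182, 0.003]
wrist_force: [0.1, 0.1, -2.0]
width: 0.23
grip_force: 68.7
```

Call:
{"api": "play_rows", "payload": {
  "steps": [-0.06,-0.011,0,-0.01,-0.12,-0.022,0,-0.02,-0.18,-0.033,0,-0.03,-0.24,-0.044,0,-0.04,-0.3,-0.055,0,-0.06,-0.36,-0.066,0,-0.08,-0.42,-0.077,0,-0.1,-0.48,-0.088,0,-0.12,-0.54,-0.099,0,-0.12,-0.54,-0.099,0,-0.12]
}}

```text
time: 35.25
tool_pos: [0.4397, -0.2041, 0.307]
tcp_rot: [-2.13, -2.303, 0.004]
wrist_force: [1.0, -0.4, -1.4]
width: 0.231
grip_force: 68.8
```

```bash
python3 - <<'E'
from h import *
plan((.407,-.387,.20,5.2),(.407,-.387,.03,5.2))
c=cam("top");a=cv2.imread("pics/t10.png");print("moved since",(cv2.absdiff(a,c["pixels"]).max(2)[140:170,395:462]>40).sum())
E
```

```text
t 35.25 pos [ 0.4397 -0.2041  0.307 ] yaw 4.4801837972600795 w 0.23091632555243147 grip 68.76986503601074 F [ 0.995  -0.3826 -1.423 ] q6 -0.5628909582825423
  -> [-0.18   -0.0463  0.1069] -0.0126 rows 3.4310523208072046 0.06727254231214207
  -> [-0.0003  0.0009  0.17  ] 0.0 rows 2.7199999999999998 7.995125382500253e-07
moved since 855
```

Call:
{"api": "play_rows", "payload": {
  "steps": [-0.06,-0.015,0,-0.004,-0.12,-0.03,0,-0.012,-0.18,-0.046,0,-0.012,-0.18,-0.046,0.05,-0.012,-0.18,-0.046,0.11,-0.012,-0.18,-0.046,0.17,-0.012,-0.18,-0.046,0.22,-0.012,-0.18,-0.046,0.255,-0.012,-0.18,-0.046,0.27,-0.012,-0.18,-0.046,0.27,-0.012]
}}

```text
time: 36.55
tool_pos: [0.4113, -0.3822, 0.0387]
tcp_rot: [-2.107, -2.325, -0.001]
wrist_force: [0.4, -0.5, -0.2]
width: 0.231
grip_force: 68.8
```

```bash
python3 - <<'E'
from h import *
plan((.407,-.387,.03,5.2))
E
```

```text
t 36.55 pos [ 0.4113 -0.3822  0.0387] yaw 5.628480865758739 w 0.2309276924174372 grip 68.78104090690613 F [ 0.4037 -0.5465 -0.249 ] q6 -0.891633580904061
  -> [-0.0043 -0.0048  0.0087] 0.0075 rows 0.17372655729222342 0.04004494072511525
```

Call:
{"api": "play_rows", "payload": {
  "steps": [-0.003,-0.003,0.004,0.005,-0.003,-0.003,0.008,0.005,-0.003,-0.003,0.008,0.005,-0.003,-0.003,0.008,0.005]
}}

```text
time: 37.05
tool_pos: [0.4091, -0.3876, 0.0328]
tcp_rot: [2.117, 2.32, -0.0]
wrist_force: [0.3, 0.0, -1.1]
width: 0.225
grip_force: 68.8
```

Call:
{"api": "play_rows", "payload": {
  "steps": [0,0,0,0,0,0,0,0,0,0,0,0,0,0,-0.03,0,0,0,-0.09,0,0,0,-0.15,0,0,0,-0.21,0,0,0,-0.28,0,0,0,-0.28,0],
  "jaw": 130
}}

```text
time: 38.17
tool_pos: [0.4111, -0.3894, 0.3195]
tcp_rot: [2.109, 2.312, -0.001]
wrist_force: [0.3, -0.3, 0.1]
width: 0.489
grip_force: 0.0
```

```bash
python3 - <<'E'
from h import *
plan((.507,-.196,.31,2.7),(.507,-.196,.066,2.7))
E
```

```text
t 38.175 pos [ 0.4111 -0.3894  0.3195] yaw 5.273826268449535 w 0.48858924419486643 grip 0.0 F [ 0.3205 -0.3021  0.1467] q6 -0.8944024682156444
  -> [0.1839 0.1132 0.0086] 0.0449 rows 3.4582042870449037 0.24054451107004993
  -> [ 0.0022 -0.0019  0.244 ] 0.0 rows 3.904000000000001 2.9447157266722685e-06
```

Call:
{"api": "play_rows", "payload": {
  "steps": [0.06,0.037,0,0.02,0.12,0.075,0,0.04,0.184,0.115,0,0.045,0.184,0.115,0,0.045,0.184,0.115,0.06,0.045,0.184,0.115,0.12,0.045,0.184,0.115,0.18,0.045,0.184,0.115,0.22,0.045,0.184,0.115,0.25,0.045,0.184,0.115,0.25,0.045],
  "jaw": 100
}}

```text
time: 39.42
tool_pos: [0.5032, -0.192, 0.0585]
tcp_rot: [-2.163, -2.267, 0.004]
wrist_force: [-0.2, -0.0, 0.6]
width: 0.605
grip_force: 0.0
```

```bash
python3 - <<'E'
from h import *
plan((.507,-.194,.066,2.7))
c=traychk("t11")
c=cam("scene");cv2.imwrite("pics/s11.png",c["pixels"])
E
```

```text
t 39.425 pos [ 0.5032 -0.192   0.0585] yaw 2.6971064676205194 w 0.6045940679657281 grip 0.0 F [-0.1933 -0.0454  0.6413] q6 -0.4578715863020022
  -> [-0.0021  0.0037 -0.0075] -0.0001 rows 0.13832948105917736 0.00027042358686683925
right 283 bottom 157
```

Call:
{"api": "play_rows", "payload": {
  "steps": [0,0.0035,-0.007,0,0,0.0035,-0.007,0,0,0.0035,-0.007,0,0,0.0035,-0.007,0]
}}

```text
time: 40.02
tool_pos: [0.5102, -0.1934, 0.0696]
tcp_rot: [2.168, 2.273, 0.0]
wrist_force: [-0.1, -0.0, -0.1]
width: 0.606
grip_force: 0.0
```

Call:
{"api": "play_rows", "payload": {
  "steps": [0,0,0,0,0,0,0,0,0,0,0,0,0,0,0,0,0,0,0,0,0,0,0,0],
  "jaw": 255,
  "grip_force": 50
}}

```text
time: 40.78
tool_pos: [0.507, -0.1933, 0.0692]
tcp_rot: [-2.164, -2.27, 0.007]
wrist_force: [-9.6, -0.6, 9.0]
width: 0.237
grip_force: 48.5
```

Call:
{"api": "play_rows", "payload": {
  "steps": [0,0,-0.004,0,0,0,-0.005,0,0.003,0,-0.005,0,0.006,0,-0.005,0,0.006,0,-0.005,0,0.006,0,-0.002,0,0.006,0,0,0,0.006,0,0,0,0.006,0,0,0]
}}

```text
time: 41.9
tool_pos: [0.51, -0.1874, 0.0724]
tcp_rot: [-2.168, -2.273, 0.0]
wrist_force: [-9.3, 3.4, 19.9]
width: 0.236
grip_force: 51.1
```

Call:
{"api": "play_rows", "payload": {
  "steps": [0,0,0,0,0,0,0,0,0,0,0,0,0,0,0,0,0,0,-0.03,0,0,0,-0.09,0,0,0,-0.15,0,0,0,-0.21,0,0,0,-0.26,0,0,0,-0.26,0],
  "jaw": 110
}}

```text
time: 43.15
tool_pos: [0.5124, -0.1885, 0.3354]
tcp_rot: [2.162, 2.266, 0.006]
wrist_force: [0.1, -0.8, -0.5]
width: 0.569
grip_force: 0.0
```

```bash
python3 - <<'E'
from h import *
plan((.4293,-.1176,.31,2.7),(.4293,-.1176,.105,2.7))
E
```

```text
t 43.15 pos [ 0.5124 -0.1885  0.3354] yaw 2.693123043976373 w 0.5690826688515406 grip 0.0 F [ 0.0713 -0.8161 -0.4958] q6 -0.4450564828679001
  -> [ 0.0748 -0.0799  0.0243] -0.0001 rows 1.7933126688756635 0.0006427061704329385
  -> [ 0.001 -0.002  0.205] 0.0 rows 3.2799999999999994 2.3452931057173046e-08
```

Call:
{"api": "play_rows", "payload": {
  "steps": [0.06,-0.03,0.01,0,0.12,-0.06,0.02,0,0.18,-0.09,0.02,0,0.24,-0.11,0.02,0,0.29,-0.12,0.02,0,0.29,-0.12,0.02,0],
  "jaw": 255
}}

```text
time: 43.9
tool_pos: [0.3743, 0.1, 0.3079]
tcp_rot: [-2.159, -2.28, 0.001]
wrist_force: [0.6, 0.7, -0.9]
width: -0.003
grip_force: 0.0
```

```bash
python3 - <<'E'
from h import *
plan((.4293,-.1176,.31,2.7),(.4293,-.1176,.105,2.7))
c=cam("top");cv2.imwrite("pics/t12.png",c["pixels"])
g=cv2.cvtColor(c["pixels"],cv2.COLOR_BGR2GRAY);print(g[176:184,346:404].max(0).tolist()); print(g[170:190,366:380].mean(1).astype(int))
a=c["pixels"][135:235,310:470];A=cv2.resize(a,None,fx=4,fy=4,interpolation=2)
s=cam("scene")["pixels"][170:350,300:480];B=cv2.resize(s,(400,400),interpolation=2)
cv2.imwrite("pics/t12z.png",np.vstack([A[:,:400].copy() if 0 else cv2.resize(A,(480,300)),cv2.resize(B,(480,300))]))
E
```

```text
t 43.9 pos [0.3743 0.1    0.3079] yaw 3.120247745290661 w -0.0029455117574067493 grip 0.0 F [ 0.6107  0.6678 -0.8673] q6 0.1411212227157806
  -> [-0.2202  0.0431 -0.0023] 0.0073 rows 3.590967588384785 0.03927549021408039
  -> [-0.0002  0.0004  0.205 ] -0.0 rows 3.2800000000000002 5.672288015367549e-08
[120, 117, 137, 226, 242, 207, 152, 229, 251, 244, 243, 242, 243, 242, 243, 243, 243, 241, 242, 243, 241, 240, 239, 239, 239, 240, 240, 240, 241, 242, 243, 243, 242, 243, 243, 242, 242, 243, 243, 244, 244, 244, 243, 243, 243, 244, 246, 247, 209, 229, 243, 58, 64, 72, 86, 88, 156, 215]
[157 156 157 156 157 158 127 196 229 240 238 226 189 100  94 141 157 159
 158 158]
```

View pics/t12z.png

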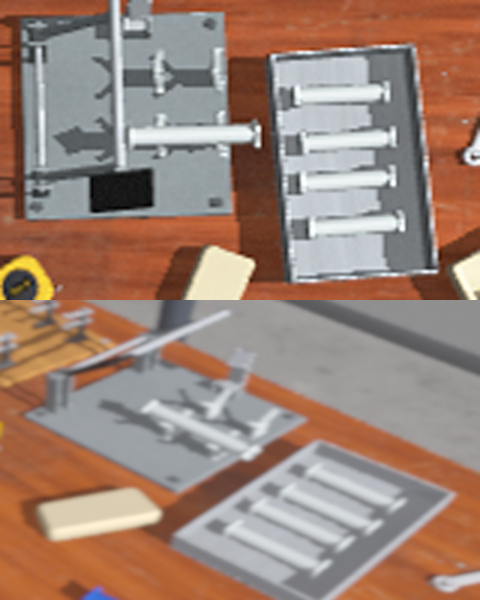

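All four short bars lie flat in the tray, the long bar is home in slot a, and the lever's paddle is at (122,190) in the crop. Now for the lever.

Call:
{"api": "play_rows", "payload": {
  "steps": [-0.05,0.01,0,0,-0.11,0.02,0,0,-0.165,0.032,0,0.007,-0.22,0.043,0,0.007,-0.22,0.043,0,0.007,-0.22,0.043,0,0.007]
}}

```text
time: 44.75
tool_pos: [0.4289, -0.1225, 0.3084]
tcp_rot: [-2.18, -2.26, 0.001]
wrist_force: [-1.4, -0.5, 0.4]
width: -0.002
grip_force: 0.0
```

```bash
python3 - <<'E'
from h import *
plan((.4293,-.117,.26,2.7),(.4293,-.117,.109,2.7))
E
```

```text
t 44.75 pos [ 0.4289 -0.1225  0.3084] yaw 2.073907800111164 w -0.0019195960017094232 grip 0.0 F [-1.4463 -0.4728  0.4361] q6 -0.37030421955173687
  -> [0.0054 0.0007 0.0484] -0.0109 rows 0.7795213746886095 0.05851328970923675
  -> [-0.0001  0.0003  0.151 ] 0.0 rows 2.4160000000000004 8.236321480492129e-08
```

Call:
{"api": "play_rows", "payload": {
  "steps": [0.004,0.001,0.03,-0.01,0.004,0.001,0.05,-0.01,0.004,0.001,0.07,-0.01,0.004,0.001,0.09,-0.01,0.004,0.001,0.11,-0.01,0.004,0.001,0.13,-0.01,0.004,0.001,0.15,-0.01,0.004,0.001,0.165,-0.01,0.004,0.001,0.165,-0.01]
}}

```text
time: 45.88
tool_pos: [0.4302, -0.1164, 0.144]
tcp_rot: [-2.164, -2.277, 0.0]
wrist_force: [-1.0, 0.1, 5.2]
width: -0.002
grip_force: 2.2
```

```bash
python3 - <<'E'
from h import *
plan((.4293,-.117,.109,2.7))
E
```

```text
t 45.875 pos [ 0.4302 -0.1164  0.144 ] yaw 2.911795999644673 w -0.001947371977591631 grip 2.2102821758016944 F [-1.0313  0.0862  5.2091] q6 -0.37126070575511505
  -> [-0.0006 -0.0009  0.035 ] 0.0037 rows 0.5595747428463527 0.019794018658380423
```

Call:
{"api": "play_rows", "payload": {
  "steps": [0,0,0.015,0,0,0,0.028,0,0,0,0.034,0,0,0,0.037,0,0,0,0.038,0,0,0,0.038,0]
}}

```text
time: 46.62
tool_pos: [0.4316, -0.1165, 0.1096]
tcp_rot: [2.165, 2.276, 0.003]
wrist_force: [-4.9, 3.4, 20.7]
width: -0.0
grip_force: 9.4
```

```bash
python3 - <<'E'
from h import *
plan((.4293,-.117,.109,2.7))
E
```

```text
t 46.625 pos [ 0.4316 -0.1165  0.1096] yaw 2.863651869599796 w -0.0003909509519816296 grip 9.448479898273945 F [-4.9449  3.3569 20.7304] q6 -0.37130752403295486
  -> [-0.0003 -0.0024  0.0006] 0.0029 rows 0.0395770374016997 0.015294567252317091
```

Call:
{"api": "play_rows", "payload": {
  "steps": [0,0,0.001,0,0,0,0.001,0,0,0,-0.02,0,0,0,-0.07,0,0,0,-0.13,0,0,0,-0.19,0,0,0,-0.2,0]
}}

```text
time: 47.5
tool_pos: [0.4326, -0.1172, 0.312]
tcp_rot: [2.159, 2.271, 0.007]
wrist_force: [0.4, 1.0, -1.3]
width: 0.002
grip_force: 0.0
```

Call:
{"api": "play_rows", "payload": {
  "steps": [0.06,-0.02,0,0,0.12,-0.03,0,0,0.18,-0.04,0,0,0.22,-0.04,0,0,0.22,-0.04,0,0]
}}

```text
time: 48.12
tool_pos: [0.378, 0.103, 0.3052]
tcp_rot: [-2.158, -2.281, 0.002]
wrist_force: [-0.5, -0.5, 0.3]
width: 0.0
grip_force: 0.0
```

```bash
python3 - <<'E'
from h import *
plan()
c=cam("top");g=cv2.cvtColor(c["pixels"],cv2.COLOR_BGR2GRAY);print(g[176:184,346:404].max(0).tolist()); print(g[170:190,366:380].mean(1).astype(int))
A=cv2.resize(c["pixels"][135:235,310:470],(560,350),interpolation=2)
B=cv2.resize(cam("scene")["pixels"][180:290,290:466],(560,350)[:2],interpolation=2)
cv2.imwrite("pics/f.png",cv2.resize(np.vstack([A,B]),(480,600)))
E
```

```text
t 48.125 pos [0.378  0.103  0.3052] yaw 3.1782699347111607 w 7.3983069709072016e-06 grip 0.0 F [-0.5115 -0.4594  0.2892] q6 0.14601279456726687
[133, 160, 161, 162, 163, 151, 157, 167, 185, 200, 161, 160, 234, 235, 228, 244, 243, 243, 242, 242, 240, 240, 240, 240, 240, 240, 240, 241, 242, 243, 243, 243, 243, 243, 243, 243, 243, 243, 243, 244, 244, 244, 244, 243, 243, 244, 245, 247, 209, 230, 244, 60, 65, 70, 85, 89, 160, 216]
[157 157 157 157 157 158 127 197 229 241 238 226 190 100  95 141 157 159
 158 158]
```

View pics/f.png

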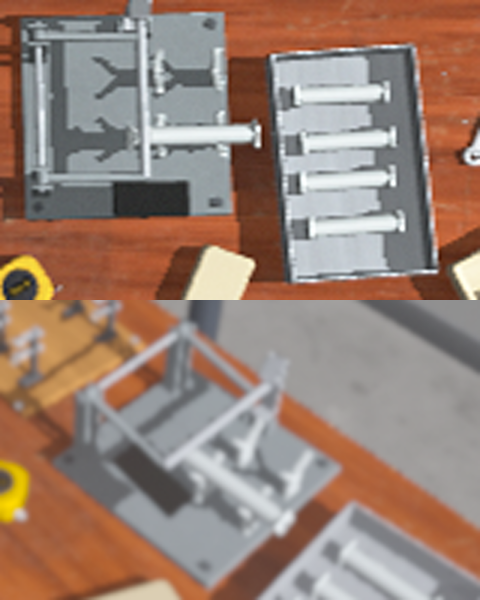

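The lever stays down across the long bar (rail at about (145,105) in the crop), the bar is unmoved, and all four short bars lie in the tray. I'll hand in the job.

```bash
python3 - <<'E'
from h import *
c=cam("top");print(proj(c,(.4306,-.1476,.089)))
print(bot.finish_job())
E
```

```text
[361.4784 201.0001]
the job is handed in; nothing more can be done
None
```

The job is handed in but no verdict came back: by the last pictures, the long bar is home in slot a, all four short bars lie flat in the tray, and the lever is caught down.

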